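# Put away a still-life stack of plaster solids

## Task

Take the stack of four plaster drawing solids apart from the top down, one solid at a time, and put each one away, flat and right way up, in the wooden tray of its own shape and size (the square pillar in the small square tray, the cylinder in the round one, the hexagonal prism in the hexagonal one, the long block in the rectangular one). Set them down gently: do not drop or topple any, and leave the eraser and the white paint pot where they are.

Things in the scene. Friction and masses are not known exactly. Their poses are not given: they have to be found in the camera images.
- square: Square pillar, 28 x 28 mm and 40 mm high, the top of the stack (its underside 98 mm above the table at the start); plain light grey plaster solid; its origin is the centre of its underside, z up. Its x and y axes are normal to its sides.
- cylinder: Upright cylinder, 44 mm in diameter and 34 mm high, second from the top (underside at 64 mm); plain light grey plaster solid; its origin is the centre of its underside, z up. 
- hexagon: Upright hexagonal prism, 54 mm across flats (62 mm across corners along its x axis) and 34 mm high, third from the top (underside at 30 mm); plain light grey plaster solid; its origin is the centre of its underside, z up. One pair of flats is normal to its y axis, the others are 60 degrees from that.
- block: Rectangular block, 64 mm along its x, 100 mm along its y, 30 mm high, the bottom of the stack, standing on the table; grasp across the 64 mm; plain light grey plaster solid; its origin is the centre of its underside, z up. 
- tray_square: Small square shallow dark-brown wooden tray with a cork-lined floor, fixed to the table. Its origin is the centre of its underside; the recess floor (cork) is 5 mm above it and the rim, 6 mm wide, is 10 mm high. Outside 52 x 52 mm, recess 40 x 40 mm, sides normal to its x and y.
- tray_round: Round shallow dark-brown wooden tray with a cork-lined floor, fixed to the table. Its origin is the centre of its underside; the recess floor (cork) is 5 mm above it and the rim, 6 mm wide, is 10 mm high. Outside 70 mm in diameter, recess 58 mm in diameter.
- tray_hexagon: Hexagonal shallow dark-brown wooden tray with a cork-lined floor, fixed to the table. Its origin is the centre of its underside; the recess floor (cork) is 5 mm above it and the rim, 6 mm wide, is 10 mm high. Recess 66 mm across flats, outside 78 mm; one pair of flats is normal to its y axis.
- tray_block: Rectangular shallow dark-brown wooden tray with a cork-lined floor, fixed to the table. Its origin is the centre of its underside; the recess floor (cork) is 5 mm above it and the rim, 6 mm wide, is 10 mm high. Outside 88 mm along its x by 124 mm along its y; recess 76 x 112 mm.
- eraser: Eraser in a blue card sleeve, 18 x 42 x 12 mm, loose on the table among the trays; a bystander. Origin at the centre of its underside.
- paint_pot: Small white round screw-lid paint pot, 36 mm in diameter and 41 mm high, loose on the table on the left; a bystander. Origin at the centre of its underside.
Mind the look-alikes: they are no part of the job. Leave any blue or purple look-alike of the cylinder alone.

How it is judged:
By the outcome, as a careful person would: the job done as asked, in the order asked, and still so for the second after the job is handed in, with the robot touching nothing.
It also fails if it takes over 112 s, if anything falls off the work surface, if the arm or the gripper's body presses on something with over 40 N, if the wrist force passes 120 N, or if a joint passes its speed limit or range.

## Robot

A 6-joint arm with a two-finger parallel gripper is mounted at the origin on a cart in front of the work surface, level with it; the furniture and walls round the work are solid. World frame = base frame: x ahead of the robot, y to its left, z up, the work surface at z = 0. Lengths are in mm, angles in rad, forces in N, time in s.
With the tool pointing down it reaches from about 350 to 775 mm from the base axis. Payload 7.3 kg.
Tool frame: the origin (TCP) lies at the very end of the fingers, on their centre line; the grasp point (between the pads) lies 19 mm behind it; z points along the fingers, y is the line along which they close (so a half turn about z gives the same grasp; the last joint's range is limited). The gripper opens to 92 mm and grips with 3 to 60 N. Pads are 19 mm wide; open, the fingers measure 130 mm over their backs; the gripper's body (75 mm by 190 mm) begins 47 mm behind the grasp point.
Start: joints at [-1.251, 0.342, 1.524, -0, 1.275, -0.146], TCP at [235.821, -469.077, 226.741] pointing down, gripper open.
Joint ranges: [-2.53, 2.53], [-0.77, 2.02], [0.04, 2.7], [-1, 4.14], [0.28, 2.66], [-3.11, 3.11]. Speed limits (rad/s): [2.57, 2.57, 3.14, 3.14, 3.14, 3.14].

## Interface

Orientations are given as a rotation vector (axis times angle).
In Python, from rig import readout, imaging, job gives the robot as it stands.
- The arm moves only by the tool move_arm, never from a script. Its argument "rows" is a list that holds one entry, the list of rows, each a list of 7 numbers: the shift along the tool's x, y, z as a fraction of full scale, then the turn, a rotation vector about the tool's x, y, z as a fraction of full scale, then the opening, from -1 (shut) to 1 (fully open). A call has 1 to 8 rows; each row is the pose to reach, as a shift and turn from the pose commanded when the call began, along the tool's axes at that moment; what a row does not reach only later rows make up. Full scale, the value 1, is 0.3 m for a shift and pi/2 rad for a turn. A row lasts 1/10 s, in which the tool goes at most 50 mm and 8.59 degrees, less where a joint would pass 70% of its speed; a pose out of reach is approached as far as the arm can. A call with a number of a shift or a turn outside -1 to 1 is refused whole. A call with a gripper value outside its range is refused whole. The fingers move at their own pace and stop on an object; the grip force is fixed at half the most. Time passes only in rows, so rows that repeat a pose let the fingers close. It gives the time, the measured TCP pose, the force, the opening and the grip force at its end, in the units of the state.
- readout.sense(): the state, without advancing time (a new reading comes with each control period).
- imaging.snapshot(name): name is "scene" or "top" or "wrist"; returns the picture (420x560x3 uint8, red, green, blue); there is no depth.
- imaging.calibration(name): a dict with "intrinsics" (3x3 intrinsics, pixels), "pose" (4x4, takes a point from camera to world coordinates); the wrist camera has in their place "tool_from_camera" (4x4, takes a point from camera to tool coordinates, whose origin is the TCP and whose axes are the flange's). Camera axes: x right, y down, z forward; pixel columns grow to the right and rows downward; lengths in mm; the calibration is good to about 2 mm. The wrist camera is an equidistant fisheye: a pixel r from the principal point sees the ray r / f radians off the axis. A picture is of the moment at which its call begins: read the wrist's pose just before it. calibration takes no time and is no camera call.
- job.close_job(): hands the job in; it is judged then, once.
Trained networks look in the newest picture that a camera, given by its name, has taken for a name from the list of things; names that differ only in an ending like _2 or _b are one class to them, and where a whole thing is asked for, a point or a joint stands for the part that bears it (a point fixed in the world has none). Each returns a list of dicts, best first, with "p" (0 to 1); they miss things now and then, are a little off and sometimes report something else, mostly with a low value. They report only what shows in the picture. A call takes as long as a camera call. They do not tell look-alikes from the thing itself.
- imaging.look_for(label, camera): "extent" ([centre column, centre row, width, height] in pixels, round what is visible of it).
The state is a dict: "t": time; "joint_pos": joint angles; "dq": joint speeds; "joint_torque": joint torques, N m; "eef_pos": TCP position; "tool_rot": TCP orientation; "force": force on the tool from outside, world axes, zero at the start; "moment": the same for the moment, N m; "opening": finger opening in mm; "grip_force": force on a finger pad.
Only numpy, scipy, OpenCV 4.12 (cv2) and the standard library are available. Lean on these libraries where they do the work, as an engineer would, in place of code of your own. Each camera call takes 0.05 s, during which the arm holds its last target. There are 200 camera calls.

## Working session

There is one attempt and no reset: what is moved stays moved. The work goes in short steps, Python scripts to look and compute and a tool call to move; the robot and the scene stay as the last step left them, time stands still between calls to the robot, and variables do not carry over. Pictures are saved under pics/ and viewed, at most 16 in all, crops included, and the job is handed in when it is done.

Besides the shell and the picture viewer there is one more tool, called after "Emit:" by a JSON object that holds its "op" and its "data". move_arm: Moves the arm, as the interface text tells. Its arguments: {"type":"object","properties":{"rows":{"type":"array","items":{"type":"array","items":{"type":"array","items":{"type":"number"}}}}},"required":["rows"]}

```bash
mkdir -p pics; ls
python3 - <<'E'
from rig import readout, imaging
import cv2,json
import numpy as np
np.set_printoptions(precision=4,suppress=True)
s=readout.sense(); print({k:np.round(v,4).tolist() for k,v in s.items()})
for c in ["top","scene"]:
    im=imaging.snapshot(c); cv2.imwrite(f"pics/{c}0.png",cv2.cvtColor(im,cv2.COLOR_RGB2BGR))
    K=imaging.calibration(c); print(c,K["intrinsics"],K["pose"])
print(imaging.calibration("wrist"))
for n in ["square","cylinder","hexagon","block","tray_square","tray_round","tray_hexagon","tray_block","eraser","paint_pot"]:
    print(n,[(np.round(d["p"],2).tolist(),np.round(d["extent"],1).tolist()) for d in imaging.look_for(n,"top")[:3]])
E
```

```text
pics
{'t': 0.0, 'joint_pos': [-1.251, 0.3427, 1.525, -0.0, 1.2754, -0.146], 'dq': [-0.0007, -0.0011, -0.0008, -0.0025, -0.001, -0.0007], 'joint_torque': [-0.0041, -43.1257, -24.4223, 0.0713, 0.0561, -0.0001], 'eef_pos': [235.6718, -468.6552, 226.042], 'tool_rot': [-3.0552, -0.7247, 0.0002], 'force': [-0.2029, -0.3189, -0.0883], 'moment': [-0.0284, 0.0001, 0.0053], 'grip_force': 0.0, 'opening': 91.6566}
top [[425.9666   0.     275.9654]
 [  0.     425.9666 208.082 ]
 [  0.       0.       1.    ]] [[   0.019    -0.9881    0.1523  397.0307]
 [  -0.9997   -0.0212   -0.0127   37.3609]
 [   0.0158   -0.152    -0.9882 1223.596 ]
 [   0.        0.        0.        1.    ]]
scene [[511.9267   0.     277.4441]
 [  0.     511.9267 206.865 ]
 [  0.       0.       1.    ]] [[  -0.4543   -0.622     0.6377 -161.7915]
 [  -0.8907    0.3297   -0.3129  395.5873]
 [  -0.0156   -0.7102   -0.7038  900.9712]
 [   0.        0.        0.        1.    ]]
{'intrinsics': array([[325.1923,   0.    , 284.3101],
       [  0.    , 325.1923, 211.0842],
       [  0.    ,   0.    ,   1.    ]]), 'tool_from_camera': array([[  -0.0006,   -0.9645,   -0.2642,   70.3841],
       [   1.    ,   -0.0007,    0.0003,   -0.5329],
       [  -0.0005,   -0.2642,    0.9645, -157.2401],
       [   0.    ,    0.    ,    0.    ,    1.    ]])}
square [(0.6, [220.7, 184.9, 16.2, 19.1])]
cylinder [(0.67, [221.5, 229.0, 16.6, 17.8]), (0.6, [215.8, 157.6, 12.7, 18.7]), (0.59, [250.8, 156.9, 17.5, 17.0])]
hexagon [(0.41, [227.4, 190.6, 23.3, 25.4])]
block [(0.76, [228.1, 189.3, 39.1, 39.4])]
tray_square [(0.86, [361.1, 257.7, 19.5, 17.4])]
tray_round [(0.65, [192.2, 257.8, 27.1, 21.4])]
tray_hexagon [(0.97, [286.1, 265.2, 35.1, 29.4])]
tray_block [(0.9, [339.4, 190.6, 45.3, 41.9])]
eraser [(0.32, [172.1, 199.6, 20.7, 9.5])]
paint_pot [(0.55, [171.4, 198.3, 18.3, 13.2])]
```

Run:
```python
import cv2
a=cv2.imread("pics/top0.png")[130:300,130:400]
cv2.imwrite("pics/topc.png",cv2.resize(a,(794,500),interpolation=cv2.INTER_CUBIC))
```

```text
(no output)
```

View pics/topc.png

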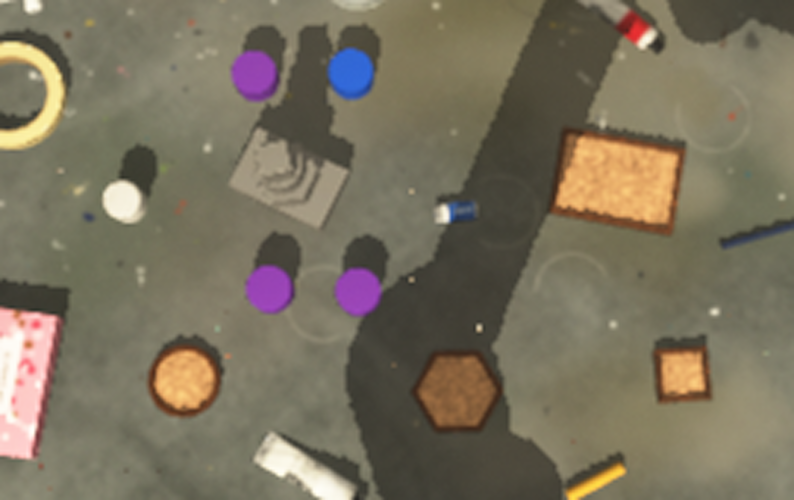

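View pics/scene0.png

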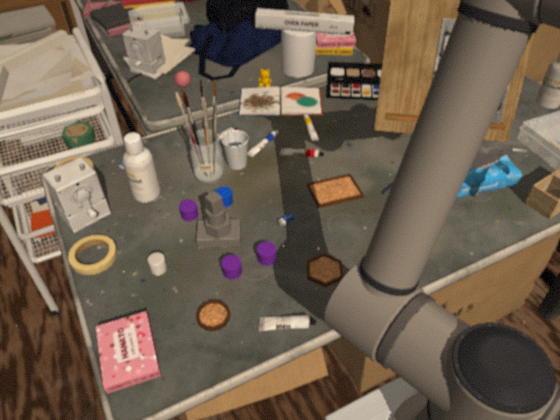

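The top crop shows the stack at about (228,190) in full-image pixels, with three purple and one blue look-alike cylinders around it. The round, hexagonal, square and rectangular trays are at (192,258), (286,264), (361,257) and (340,191). The eraser is at (286,202) and the pot at (172,198). The network confused the eraser with the pot.

```bash
cat > h.py <<'E'
from rig import readout, imaging
import numpy as np, cv2
from scipy.spatial.transform import Rotation as Rn
np.set_printoptions(precision=3,suppress=True)
def snap(c,name=None):
    s=readout.sense(); im=imaging.snapshot(c)
    if name: cv2.imwrite(f"pics/{name}.png",cv2.cvtColor(im,cv2.COLOR_RGB2BGR))
    return s,im
def cam(c,s=None):
    k=imaging.calibration(c); K=k["intrinsics"]
    if c!="wrist": return K,k["pose"]
    T=np.eye(4);T[:3,:3]=Rn.from_rotvec(s["tool_rot"]).as_matrix();T[:3,3]=s["eef_pos"]
    return K,T@k["tool_from_camera"]
def p2w(c,uv,z,s=None):
    K,T=cam(c,s); uv=np.atleast_2d(uv).astype(float)
    d=(uv-K[:2,2])/[K[0,0],K[1,1]]
    if c=="wrist":
        r=np.linalg.norm(d,axis=1,keepdims=True)+1e-12
        d=np.c_[d/r*np.sin(r),np.cos(r)]
    else: d=np.c_[d,np.ones(len(d))]
    w=d@T[:3,:3].T
    return (T[:3,3]+w*((z-T[2,3])/w[:,2:]))[:,:2]
def w2p(c,X,s=None):
    K,T=cam(c,s); q=(np.atleast_2d(X)-T[:3,3])@T[:3,:3]
    if c=="wrist":
        r=np.linalg.norm(q[:,:2],axis=1,keepdims=True); q=q[:,:2]/r*np.arctan2(r,q[:,2:])
    else: q=q[:,:2]/q[:,2:]
    return q*K[0,0]+K[:2,2]
def down(yawy):
    """rotation, z down, finger line (tool y) at world angle yawy (mod pi)"""
    y=np.array([np.cos(yawy),np.sin(yawy),0]);z=np.array([0,0,-1.])
    return np.c_[np.cross(y,z),y,z]
def go(pos,yawy=None):
    """print shift/turn fractions from the present pose; yawy = world angle of tool y (deg), None = keep, made vertical"""
    s=readout.sense(); R=Rn.from_rotvec(s["tool_rot"]); M=R.as_matrix()
    cur=np.degrees(np.arctan2(M[1,1],M[0,1]))
    if yawy is None: yawy=cur
    out=[]
    for k in ((0,) if yawy==cur else (0,180)):
        t=(R.inv()*Rn.from_matrix(down(np.radians(yawy+k)))).as_rotvec()
        out.append(t)
    t=min(out,key=np.linalg.norm)
    sh=M.T@(np.array(pos)-s["eef_pos"])
    print("go",pos,"shift",np.round(sh/300,4),"turn",np.round(t/(np.pi/2),4),"| yaw cur",round(cur,1),"dist",np.linalg.norm(sh).round(1),"turn deg",np.degrees(np.linalg.norm(t)).round(1), "t",round(s["t"],2))
E
python3 - <<'E'
from h import *
im=cv2.imread("pics/top0.png")
def P(x,y): return [130+x/794*270,130+y/500*170]
# tray rough from crop, outer rim at z=10
for n,c in dict(round=(185,380),hexa=(457,390),sq=(682,373),block=[(566,129),(684,147),(670,234),(551,210)]).items():
    c=np.atleast_2d(c); w=p2w("top",[P(*q) for q in c],10); print(n,w.mean(0),w if len(w)>1 else "")
# block top corners
c=[(262,128),(352,168),(322,228),(230,186)]
w=p2w("top",[P(*q) for q in c],30);print("block",w.mean(0),w)
e=np.roll(w,-1,0)-w;print(np.linalg.norm(e,axis=1),np.degrees(np.arctan2(e[:,1],e[:,0])))
for n,c in dict(blue=(351,73),p1=(255,75),p2=(270,288),p3=(358,291)).items(): print(n,p2w("top",P(*c),34))
print("pot",p2w("top",P(123,201),41),"eraser",p2w("top",P(456,212),12))
w=p2w("top",[220.7,184.9],130)[0]; print(w)
go([w[0],w[1],290.],None)
E
```

```text
round [433.143 253.306] 
hexa [428.696  -7.935] 
sq [ 449.218 -225.193] 
block [ 637.983 -163.706] [[ 688.246 -112.323]
 [ 672.597 -229.811]
 [ 584.854 -214.959]
 [ 606.234  -97.73 ]]
block [629.4   156.403] [[677.689 186.809]
 [639.93   98.095]
 [580.41  125.283]
 [619.573 215.423]]
[96.415 65.436 98.28  64.778] [-113.056  155.45    66.516  -26.214]
blue [[733.841 101.56 ]]
p1 [[729.622 195.218]]
p2 [[520.953 172.579]]
p3 [[519.816  88.79 ]]
pot [[600.72  315.058]] eraser [[601.872  -4.168]]
[623.809 168.9  ]
go [np.float64(623.8087175791575), np.float64(168.9002811757514), 290.0] shift [ 2.111 -1.319 -0.211] turn [ 0.  0. -0.] | yaw cur -63.3 dist 749.4 turn deg 0.0 t 0.6
```

Emit:
{"op": "move_arm", "data": {"rows": [[[0.1,-0.06,-0.1,0,0,0,1],[0.24,-0.15,-0.2,0,0,0,1],[0.38,-0.24,-0.21,0,0,0,1],[0.52,-0.33,-0.21,0,0,0,1],[0.66,-0.42,-0.21,0,0,0,1],[0.8,-0.5,-0.21,0,0,0,1],[0.94,-0.59,-0.21,0,0,0,1]]]}}

```text
t: 1.3
eef_pos: [406.2, -187.3, 290.0]
tool_rot: [3.056, 0.724, 0.001]
force: [1.1, -0.8, 0.5]
opening: 92.0
grip_force: 0.0
```

Run:
```python
from h import *
go([623.,165.,290.],-25)
```

```text
go [623.0, 165.0, 290.0] shift [ 1.173 -0.725  0.   ] turn [ 0.001 -0.    -0.426] | yaw cur -63.3 dist 413.7 turn deg 38.3 t 1.3
```

Emit:
{"op": "move_arm", "data": {"rows": [[[0.12,-0.074,0,0,0,-0.06,1],[0.25,-0.155,0,0,0,-0.12,1],[0.39,-0.24,0,0,0,-0.18,1],[0.53,-0.33,0,0,0,-0.24,1],[0.67,-0.42,0,0,0,-0.3,1],[0.8,-0.5,0,0,0,-0.36,1],[0.92,-0.57,0,0,0,-0.426,1],[1.0,-0.62,0,0,0,-0.426,1]]]}}

```text
t: 2.1
eef_pos: [590.8, 114.6, 289.3]
tool_rot: [-2.645, -1.695, -0.0]
force: [1.3, -0.0, 0.2]
opening: 91.6
grip_force: 0.0
```

Run:
```python
from h import *
s,im=snap("wrist","w1")
go([623.,165.,290.],-25)
print(w2p("wrist",[[623,165,138],[433,253,10],[429,-8,10]],s))
for n in ["square","cylinder","hexagon","block"]:
    print(n,[(np.round(d["p"],2).tolist(),np.round(d["extent"],1).tolist()) for d in imaging.look_for(n,"wrist")[:4]])
```

```text
go [623.0, 165.0, 290.0] shift [ 0.188  0.028 -0.004] turn [-0.    -0.001  0.003] | yaw cur -24.7 dist 56.9 turn deg 0.3 t 2.15
[[293.738 136.32 ]
 [142.923 137.356]
 [222.931 292.201]]
square [(0.75, [297.9, 135.2, 37.6, 41.1])]
cylinder [(0.86, [246.1, 213.9, 28.3, 38.1]), (0.85, [356.8, 77.3, 39.4, 35.5]), (0.82, [297.5, 135.7, 36.2, 35.8]), (0.81, [387.1, 141.9, 34.8, 28.9])]
hexagon [(0.6, [297.1, 135.9, 53.1, 47.3])]
block [(0.83, [297.2, 132.4, 51.9, 79.4]), (0.18, [299.2, 136.1, 41.2, 37.8])]
```

View pics/w1.png

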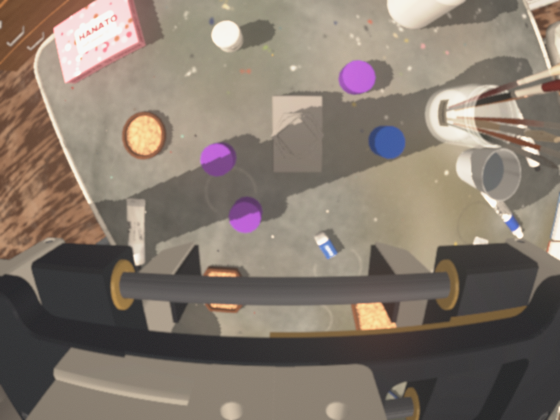

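The wrist view shows the stack at about (297,133). The paint pot is at (227,37), the look-alikes are at (357,77), (387,142), (218,159) and (245,214), and the brush jar is at (460,115).

Run:
```python
from h import *
im=cv2.imread("pics/w1.png")[85:185,235:360]
im=cv2.resize(im,(750,600),interpolation=cv2.INTER_CUBIC)
im=cv2.cvtColor(cv2.createCLAHE(4,(3,3)).apply(cv2.cvtColor(im,cv2.COLOR_BGR2GRAY)),cv2.COLOR_GRAY2BGR)
cv2.imwrite("pics/w1c.png",im)
s=readout.sense(); print(p2w("wrist",[[460,115],[297,135]],100,s), p2w("wrist",[[227,37],[326,245]],20,s))
```

```text
[[812.631 108.148]
 [626.053 159.516]] [[601.312 315.594]
 [601.72   -0.454]]
```

View pics/w1c.png

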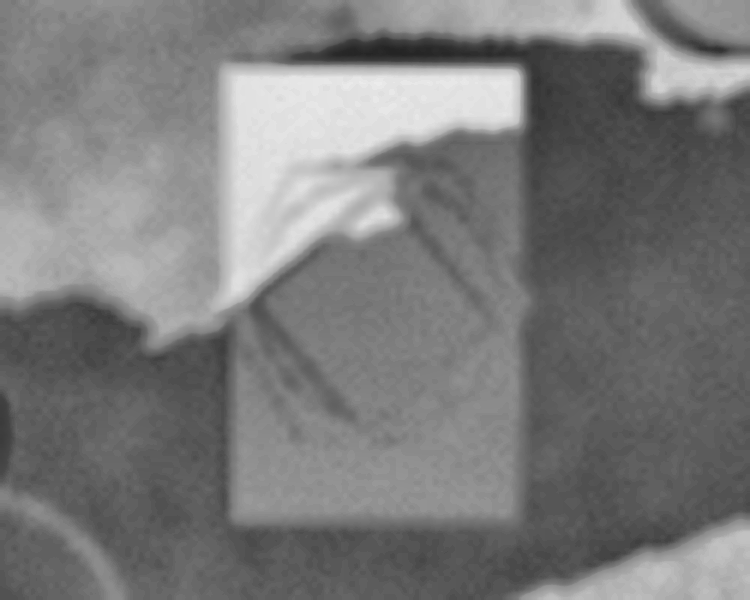

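The crop shows the block's rectangle axis-aligned in the image. The pillar's top is rotated, with edges at about 52° and its centre near (297,137). The arm's shadow crosses it. I'll move above and align.

Run:
```python
from h import *
s=readout.sense()
f=lambda x,y:[235+x/6,85+y/6]
w=p2w("wrist",[f(*q) for q in [(255,300),(350,420),(405,212),(490,325)]],138,s); print(w, w.mean(0))
for a,b in((0,1),(2,3)): e=w[b]-w[a];print(np.linalg.norm(e),np.degrees(np.arctan2(e[1],e[0])))
w=p2w("wrist",[f(*q) for q in [(222,66),(524,66),(522,522),(232,522)]],30,s); print(w,w.mean(0))
e=np.roll(w,-1,0)-w;print(np.linalg.norm(e,axis=1),np.degrees(np.arctan2(e[:,1],e[:,0])))
go([626,160,240],-25)
```

```text
[[608.607 169.079]
 [614.113 145.465]
 [635.8   171.844]
 [640.559 150.031]] [624.77  159.105]
24.247390745371774 -76.87505455287656
22.325714830546545 -77.69335957504556
[[620.029 214.927]
 [677.924 188.569]
 [637.079  99.076]
 [580.18  125.401]] [628.803 156.993]
[63.613 98.373 62.693 97.994] [ -24.478 -114.532  155.172   66.006]
go [626, 160, 240] shift [0.198 0.042 0.165] turn [-0.     0.001  0.   ] | yaw cur -25.0 dist 78.4 turn deg 0.1 t 2.35
```

Emit:
{"op": "move_arm", "data": {"rows": [[[0.05,0.01,0.04,0,0,-0.08,1],[0.1,0.02,0.08,0,0,-0.17,1],[0.15,0.03,0.12,0,0,-0.25,1],[0.198,0.042,0.165,0,0,-0.34,1],[0.198,0.042,0.165,0,0,-0.422,1],[0.198,0.042,0.165,0,0,-0.422,1]]]}}

```text
t: 2.95
eef_pos: [626.1, 159.1, 240.0]
tool_rot: [-1.956, -2.458, 0.002]
force: [0.4, -1.3, 0.1]
opening: 91.8
grip_force: 0.0
```

Run:
```python
from h import *
s,im=snap("wrist","w2")
print(s["eef_pos"],s["joint_pos"])
c=w2p("wrist",[[625,159,138]],s)[0]; print(c)
x0,y0=int(c[0])-62,int(c[1])-50; print(x0,y0)
g=cv2.imread("pics/w2.png")[y0:y0+100,x0:x0+125]
g=cv2.resize(g,(750,600),interpolation=cv2.INTER_CUBIC)
g=cv2.createCLAHE(4,(3,3)).apply(cv2.cvtColor(g,cv2.COLOR_BGR2GRAY))
cv2.imwrite("pics/w2c.png",g)
```

```text
[626.127 159.143 239.957] [ 0.131  0.564  1.129 -0.     1.449 -0.096]
[283.988 211.191]
221 161
```

View pics/w2c.png

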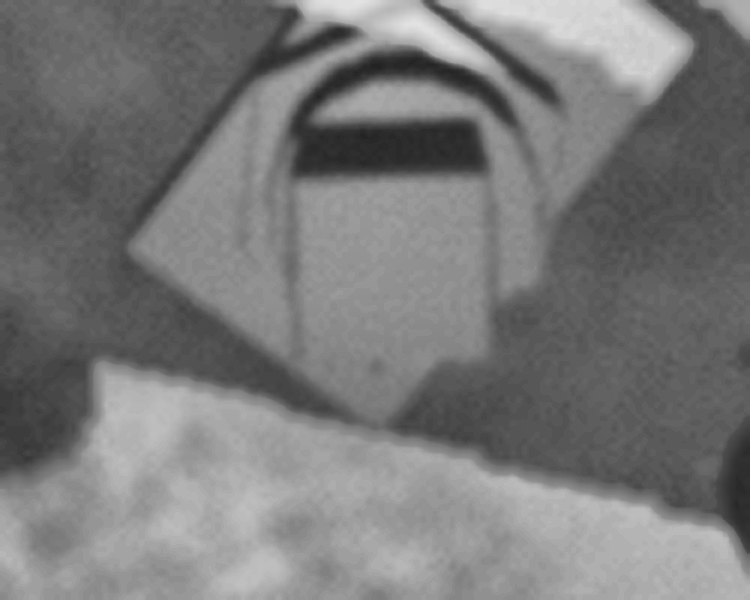

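The pillar's top face spans crop x 295–490 and y 175–362 and is squared up with the fingers.

Run:
```python
from h import *
s=readout.sense()
w=p2w("wrist",[[221+392/6,161+269/6],[221+295/6,161+269/6],[221+489/6,161+269/6]],138,s); print(w,np.linalg.norm(w[2]-w[1]))
go([w[0,0],w[0,1],108],13)
```

```text
[[626.193 163.759]
 [613.176 160.825]
 [639.219 166.702]] 26.697679566792356
go [np.float64(626.1934018927893), np.float64(163.75872920971148), 108] shift [0.015 0.003 0.442] turn [ 0.     0.    -0.003] | yaw cur 12.8 dist 132.6 turn deg 0.2 t 3.0
```

Emit:
{"op": "move_arm", "data": {"rows": [[[0.005,0.001,0.1,0,0,0,1],[0.015,0.003,0.22,0,0,0,1],[0.015,0.003,0.32,0,0,0,1],[0.015,0.003,0.39,0,0,0,1],[0.015,0.003,0.43,0,0,0,1],[0.015,0.003,0.44,0,0,0,1],[0.015,0.003,0.44,0,0,0,-1],[0.015,0.003,0.44,0,0,0,-1]]]}}

```text
t: 3.8
eef_pos: [627.1, 164.9, 109.8]
tool_rot: [1.955, 2.456, 0.003]
force: [-0.6, -0.1, 0.3]
opening: 80.3
grip_force: 0.0
```

Emit:
{"op": "move_arm", "data": {"rows": [[[0,0,0,0,0,0,-1],[0,0,0,0,0,0,-1],[0,0,0,0,0,0,-1],[0,0,0,0,0,0,-1],[0,0,0,0,0,0,-1],[0,0,0,0,0,0,-1]]]}}

```text
t: 4.4
eef_pos: [626.3, 165.0, 108.2]
tool_rot: [1.956, 2.459, -0.0]
force: [0.5, -0.5, 0.3]
opening: 32.6
grip_force: 0.0
```

Emit:
{"op": "move_arm", "data": {"rows": [[[0,0,0,0,0,0,-1],[0,0,0,0,0,0,-1],[0,0,0,0,0,0,-1]]]}}

```text
t: 4.7
eef_pos: [626.3, 165.0, 108.2]
tool_rot: [1.955, 2.459, -0.0]
force: [0.8, -0.2, -0.3]
opening: 27.5
grip_force: 29.7
```

Emit:
{"op": "move_arm", "data": {"rows": [[[0,0,-0.01,0,0,0,-1],[0,0,-0.03,0,0,0,-1],[0,0,-0.08,0,0,0,-1],[0,0,-0.15,0,0,0,-1],[0,0,-0.22,0,0,0,-1],[0,0,-0.28,0,0,0,-1],[0,0,-0.3,0,0,0,-1]]]}}

```text
t: 5.4
eef_pos: [627.3, 165.1, 201.1]
tool_rot: [1.954, 2.456, 0.005]
force: [-0.2, -0.2, 0.1]
opening: 27.9
grip_force: 29.7
```

Run:
```python
from h import *
s,im=snap("wrist","w3")
print(s["opening"],s["grip_force"],s["eef_pos"])
go([449,-225,200],0)
```

```text
27.89013652572361 29.749794602394104 [627.289 165.128 201.056]
go [449, -225, 200] shift [-1.133 -0.871 -0.   ] turn [ 0.003 -0.     0.144] | yaw cur 13.0 dist 428.9 turn deg 13.0 t 5.45
```

View pics/w3.png

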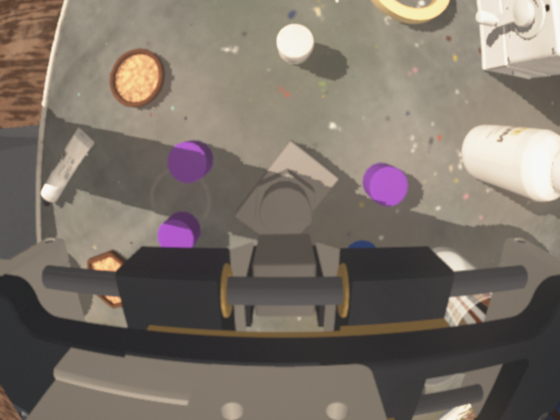

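The pillar is held between the fingers at about (285,290). The cylinder's top shows at about (287,205) and the look-alikes are undisturbed. Next I'll pin down the trays from the first top picture.

Run:
```python
from h import *
im=cv2.imread("pics/top0.png")
big=cv2.resize(im,None,fx=4,fy=4,interpolation=cv2.INTER_CUBIC)
f=big.astype(float); m=((f[...,2]/(f[...,0]+1)>1.45)&(f[...,2]>40)).astype(np.uint8)
for n,(u,v) in dict(sq=(361.9,256.8),rnd=(192.9,259.2),hexa=(285.4,262.6),block=(340,191)).items():
    k=np.zeros_like(m); x,y=int(u*4),int(v*4); r=100
    k[y-r:y+r,x-r:x+r]=m[y-r:y+r,x-r:x+r]
    cs,_=cv2.findContours(k,cv2.RETR_EXTERNAL,cv2.CHAIN_APPROX_NONE); c=max(cs,key=cv2.contourArea)
    px=(c[:,0]+.5)/4-.5; w=p2w("top",px,9).astype(np.float32)
    h=cv2.convexHull(w); M=cv2.moments(h); 
    print(n,"area",cv2.contourArea(h).round(),"cen",M["m10"]/M["m00"],M["m01"]/M["m00"],"rect",cv2.minAreaRect(h),"circ",cv2.minEnclosingCircle(h))
    if n=="hexa":
        for a in range(-30,30,3):
            print(a,[round(float(np.ptp(w@np.array([np.cos(t),np.sin(t)]))),1) for t in np.radians([a,a+60,a+120])])
```

```text
Traceback (most recent call last):
AttributeError: 'float' object has no attribute 'round'
```

```bash
cat > tr.py <<'E'
from h import *
im=cv2.imread("pics/top0.png")
big=cv2.resize(im,None,fx=4,fy=4,interpolation=cv2.INTER_CUBIC)
f=big.astype(float); m=((f[...,2]/(f[...,0]+1)>1.45)&(f[...,2]>40)).astype(np.uint8)
for n,(u,v) in dict(sq=(361.9,256.8),rnd=(192.9,259.2),hexa=(285.4,262.6),block=(340,191)).items():
    k=np.zeros_like(m); x,y=int(u*4),int(v*4); r=100
    k[y-r:y+r,x-r:x+r]=m[y-r:y+r,x-r:x+r]
    cs,_=cv2.findContours(k,cv2.RETR_EXTERNAL,cv2.CHAIN_APPROX_NONE); c=max(cs,key=cv2.contourArea)
    px=(c[:,0]+.5)/4-.5; w=p2w("top",px,9).astype(np.float32)
    h=cv2.convexHull(w); M=cv2.moments(h)
    print(n,"area",cv2.contourArea(h),"cen",round(M["m10"]/M["m00"],1),round(M["m01"]/M["m00"],1),"rect",cv2.minAreaRect(h),"circ",cv2.minEnclosingCircle(h))
    if n=="hexa":
        for a in range(-30,30,4):
            print(a,[round(float(np.ptp(w@np.array([np.cos(t),np.sin(t)]))),1) for t in np.radians([a,a+60,a+120])])
E
python3 tr.py
```

```text
sq area 3057.1904751965776 cen 448.4 -224.4 rect ((448.4140625, -224.55184936523438), (56.51968002319336, 56.29085922241211), 4.907456874847412) circ ((448.1351623535156, -224.304443359375), 37.405357360839844)
rnd area 3941.4094207424205 cen 433.9 255.6 rect ((433.849365234375, 255.69451904296875), (70.85601043701172, 70.49747467041016), 1.1469742059707642) circ ((433.9205627441406, 255.5989227294922), 35.907684326171875)
hexa area 5368.76642938047 cen 429.1 -7.3 rect ((428.7364196777344, -7.170677185058594), (79.20958709716797, 88.10832977294922), 62.6245231628418) circ ((428.7513427734375, -6.906534194946289), 44.303871154785156)
-30 [88.2, 88.3, 88.5]
-26 [88.0, 88.5, 88.6]
-22 [87.7, 88.3, 88.3]
-18 [87.1, 87.6, 87.6]
-14 [86.1, 86.5, 86.4]
-10 [84.9, 85.1, 84.9]
-6 [83.2, 83.2, 83.1]
-2 [81.2, 81.1, 81.2]
2 [79.3, 79.4, 79.2]
6 [80.5, 81.0, 81.3]
10 [82.7, 83.3, 83.4]
14 [84.5, 85.2, 85.1]
18 [86.0, 86.7, 86.5]
22 [87.0, 87.7, 87.5]
26 [87.8, 88.3, 88.1]
block area 11820.232845906634 cen 638.5 -162.5 rect ((638.52001953125, -162.582763671875), (127.7573013305664, 93.82667541503906), 80.21589660644531) circ ((638.7613525390625, -162.53500366210938), 76.45956420898438)
```

Emit:
{"op": "move_arm", "data": {"rows": [[[-0.07,-0.05,0,0,0,0.01,-1],[-0.18,-0.14,0,0,0,0.03,-1],[-0.3,-0.23,0,0,0,0.05,-1],[-0.42,-0.32,0,0,0,0.07,-1],[-0.54,-0.41,0,0,0,0.09,-1],[-0.66,-0.505,0,0,0,0.09,-1],[-0.78,-0.6,0,0,0,0.09,-1],[-0.89,-0.685,0,0,0,0.09,-1]]]}}

```text
t: 6.25
eef_pos: [484.6, -142.9, 197.5]
tool_rot: [-2.124, -2.313, 0.001]
force: [0.6, 0.8, -1.2]
opening: 27.6
grip_force: 29.8
```

```bash
python3 -c "
from h import *
go([448.4,-224.4,60],4.9)"
```

```text
go [448.4, -224.4, 60] shift [-0.261 -0.143  0.458] turn [-0.001 -0.    -0.   ] | yaw cur 4.9 dist 163.9 turn deg 0.1 t 6.25
```

Emit:
{"op": "move_arm", "data": {"rows": [[[-0.1,-0.055,0.02,0,0,0,-1],[-0.2,-0.11,0.07,0,0,0,-1],[-0.25,-0.137,0.16,0,0,0,-1],[-0.261,-0.143,0.27,0,0,0,-1],[-0.261,-0.143,0.37,0,0,0,-1],[-0.261,-0.143,0.44,0,0,0,-1],[-0.261,-0.143,0.46,0,0,0,-1],[-0.261,-0.143,0.46,0,0,0,-1]]]}}

```text
t: 7.05
eef_pos: [449.5, -222.7, 59.4]
tool_rot: [-2.123, -2.313, 0.001]
force: [0.3, 0.1, 0.7]
opening: 27.7
grip_force: 29.7
```

Run:
```python
from h import *
s,im=snap("wrist","w4"); snap("top","t4"); t=cv2.imread("pics/t4.png")[215:290,310:410]
a=cv2.resize(t,(400,300),interpolation=cv2.INTER_CUBIC)
b=cv2.imread("pics/w4.png")[150:360,144:424]; b=cv2.resize(b,(400,300))
cv2.imwrite("pics/c4.png",np.hstack([a,b]))
go([448.4,-224.4,15.2],4.9)
```

```text
go [448.4, -224.4, 15.2] shift [-0.003 -0.008  0.153] turn [0.001 0.001 0.   ] | yaw cur 4.9 dist 45.9 turn deg 0.1 t 7.15
```

View pics/c4.png

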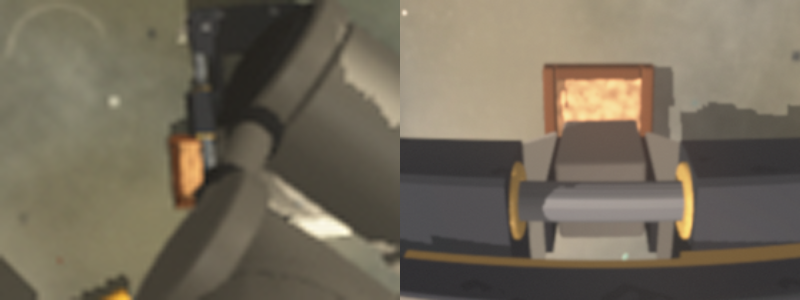

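The right view shows the tray laterally centred under the held pillar, with its far rim at about wrist pixel (283,195).

Run:
```python
from h import *
s=readout.sense()
w=p2w("wrist",[[144+145*.7,150+65*.7],[144+253*.7,150+65*.7]],10,s); print(w)
a=np.radians(4.9); x=np.array([-np.sin(a),np.cos(a)]); print(w.mean(0)-26*x)
```

```text
[[ 422.269 -200.91 ]
 [ 471.897 -196.698]]
[ 449.304 -224.709]
```

Emit:
{"op": "move_arm", "data": {"rows": [[[-0.001,-0.004,0.05,0,0,0,-1],[-0.003,-0.008,0.1,0,0,0,-1],[-0.003,-0.008,0.13,0,0,0,-1],[-0.003,-0.008,0.145,0,0,0,-1]]]}}

```text
t: 7.55
eef_pos: [448.1, -224.3, 16.9]
tool_rot: [2.124, 2.314, 0.0]
force: [1.4, 0.6, -0.8]
opening: 27.8
grip_force: 29.7
```

Run:
```python
from h import *
go([448.4,-224.4,15.2],4.9); s=readout.sense(); print(s["eef_pos"],s["force"])
```

```text
go [448.4, -224.4, 15.2] shift [-0.     0.001  0.006] turn [0. 0. 0.] | yaw cur 4.9 dist 1.7 turn deg 0.0 t 7.55
[ 448.1   -224.321   16.884] [ 1.443  0.595 -0.789]
```

Emit:
{"op": "move_arm", "data": {"rows": [[[0,0,0.002,0,0,0,-1],[0,0,0.004,0,0,0,-1],[0,0,0.005,0,0,0,-1],[0,0,0.005,0,0,0,-1]]]}}

```text
t: 7.95
eef_pos: [448.1, -224.3, 15.6]
tool_rot: [2.124, 2.314, 0.0]
force: [-0.5, -0.6, -0.4]
opening: 27.8
grip_force: 29.7
```

Emit:
{"op": "move_arm", "data": {"rows": [[[0,0,0.002,0,0,0,-1],[0,0,0.004,0,0,0,-1],[0,0,0.005,0,0,0,-1]]]}}

```text
t: 8.25
eef_pos: [448.1, -224.4, 15.1]
tool_rot: [2.123, 2.314, 0.0]
force: [-3.5, 1.7, 16.1]
opening: 27.7
grip_force: 29.8
```

Contact, 16 N upward. Release, then lift.

Emit:
{"op": "move_arm", "data": {"rows": [[[0,0,0,0,0,0,0.2],[0,0,0,0,0,0,0.2],[0,0,0,0,0,0,0.2],[0,0,0,0,0,0,0.5],[0,0,-0.05,0,0,0,1],[0,0,-0.15,0,0,0,1],[0,0,-0.3,0,0,0,1],[0,0,-0.45,0,0,0,1]]]}}

```text
t: 9.05
eef_pos: [447.3, -223.9, 149.7]
tool_rot: [-2.123, -2.313, 0.0]
force: [1.8, -1.3, -0.2]
opening: 86.7
grip_force: 0.0
```

Run:
```python
from h import *
s,im=snap("wrist","w5"); print(s["opening"],s["joint_pos"])
go([626,162,200],-25)
```

```text
86.74994335238543 [-0.617  0.377  1.704 -0.     1.063 -0.703]
go [626, 162, 200] shift [ 1.238  0.695 -0.146] turn [0.006 0.003 0.333] | yaw cur 4.9 dist 428.0 turn deg 29.9 t 9.1
```

View pics/w5.png

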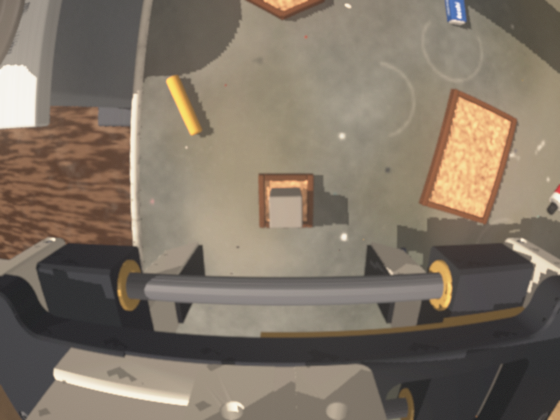

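The wrist view shows the pillar upright in its tray at (285,205). Back to the stack.

Emit:
{"op": "move_arm", "data": {"rows": [[[0.13,0.07,-0.03,0,0,-0.02,1],[0.27,0.15,-0.07,0,0,-0.04,1],[0.41,0.23,-0.12,0,0,-0.06,1],[0.55,0.31,-0.157,0,0,-0.09,1],[0.69,0.39,-0.157,0,0,-0.09,1],[0.83,0.47,-0.157,0,0,-0.09,1],[0.97,0.545,-0.157,0,0,-0.09,1],[1.0,0.56,-0.157,0,0,-0.09,1]]]}}

```text
t: 9.9
eef_pos: [590.4, 93.6, 195.0]
tool_rot: [-1.95, -2.463, -0.002]
force: [0.5, -0.7, 0.2]
opening: 91.8
grip_force: 0.0
```

```bash
python3 -c "
from h import *
go([626,162,197],13)"
```

```text
go [626, 162, 197] shift [ 0.195  0.168 -0.006] turn [ 0.    -0.001  0.003] | yaw cur 13.3 dist 77.1 turn deg 0.3 t 9.9
```

Emit:
{"op": "move_arm", "data": {"rows": [[[0.08,0.07,0,0,0,0,1],[0.16,0.135,0,0,0,0,1],[0.195,0.168,0,0,0,0,1],[0.195,0.168,0,0,0,0,1]]]}}

```text
t: 10.3
eef_pos: [625.6, 158.4, 194.8]
tool_rot: [-1.953, -2.46, 0.001]
force: [-0.8, 0.0, 0.1]
opening: 91.7
grip_force: 0.0
```

Run:
```python
from h import *
s,im=snap("wrist","w6")
print(s["eef_pos"])
g=cv2.imread("pics/w6.png")[150:270,210:360]
g=cv2.resize(g,(750,600),interpolation=cv2.INTER_CUBIC)
g=cv2.createCLAHE(4,(3,3)).apply(cv2.cvtColor(g,cv2.COLOR_BGR2GRAY))
cv2.imwrite("pics/w6c.png",g)
# predicted outline of a cylinder top at guess centre
print((w2p("wrist",[[626,162,98],[648,162,98],[604,162,98],[626,184,98],[626,140,98]],s)-[210,150])*5)
```

```text
[625.642 158.395 194.822]
[[383.932 294.872]
 [515.293 324.381]
 [251.102 265.095]
 [415.527 164.482]
 [353.588 419.925]]
```

View pics/w6c.png

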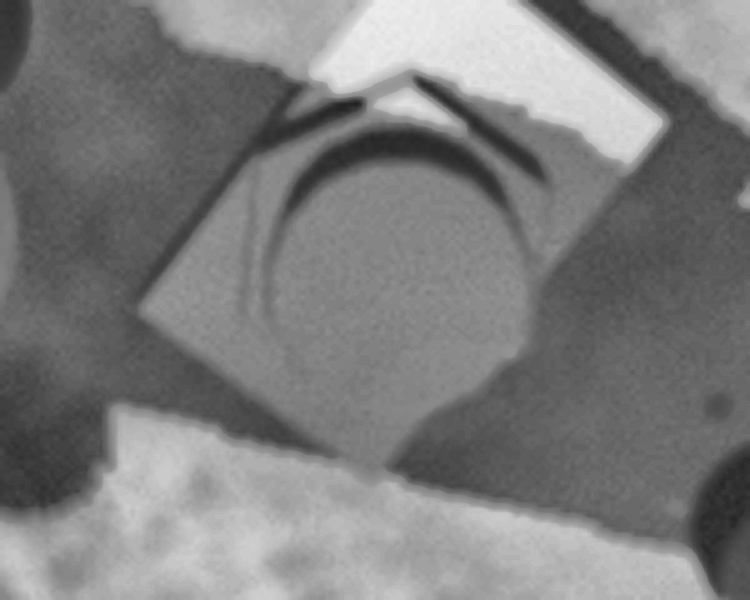

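The cylinder's top face spans crop x 268–530, with its top edge at 158, so its centre is about (399,288). The hexagon under it is turned about 6°.

Run:
```python
from h import *
s=readout.sense()
w=p2w("wrist",[[210+399/5,150+288/5],[210+268/5,150+285/5],[210+530/5,150+285/5],[210+397/5,150+158/5]],98,s); print(w,np.linalg.norm(w[1]-w[2]),np.linalg.norm(w[0]-w[3]))
go([*w[0].round(1),75],13)
```

```text
[[627.639 162.421]
 [606.879 158.136]
 [648.221 167.709]
 [622.441 183.114]] 42.435253906637776 21.336104682240087
go [np.float64(627.6), np.float64(162.4), 75] shift [0.015 0.012 0.4  ] turn [-0.001  0.     0.001] | yaw cur 13.1 dist 120.1 turn deg 0.1 t 10.35
```

Emit:
{"op": "move_arm", "data": {"rows": [[[0.008,0.006,0.1,0,0,0,1],[0.015,0.012,0.2,0,0,0,1],[0.015,0.012,0.29,0,0,0,1],[0.015,0.012,0.36,0,0,0,1],[0.015,0.012,0.39,0,0,0,1],[0.015,0.012,0.4,0,0,0,1],[0.015,0.012,0.4,0,0,0,0.5],[0.015,0.012,0.4,0,0,0,-1]]]}}

```text
t: 11.15
eef_pos: [628.7, 162.4, 77.2]
tool_rot: [1.955, 2.457, 0.002]
force: [0.4, 0.5, 0.8]
opening: 80.4
grip_force: 0.0
```

Emit:
{"op": "move_arm", "data": {"rows": [[[0,0,0,0,0,0,-1],[0,0,0,0,0,0,-1],[0,0,0,0,0,0,-1],[0,0,0,0,0,0,-1],[0,0,0,0,0,0,-1],[0,0,0,0,0,0,-1]]]}}

```text
t: 11.75
eef_pos: [628.0, 162.7, 75.9]
tool_rot: [1.955, 2.459, 0.0]
force: [-0.0, -0.3, 1.1]
opening: 43.4
grip_force: 30.0
```

Emit:
{"op": "move_arm", "data": {"rows": [[[0,0,-0.01,0,0,0,-1],[0,0,-0.04,0,0,0,-1],[0,0,-0.09,0,0,0,-1],[0,0,-0.14,0,0,0,-1],[0,0,-0.18,0,0,0,-1],[0,0,-0.19,0,0,0,-1]]]}}

```text
t: 12.35
eef_pos: [628.8, 162.7, 134.9]
tool_rot: [1.954, 2.457, 0.004]
force: [0.5, -0.5, -0.2]
opening: 43.5
grip_force: 30.0
```

```bash
python3 -c "
from h import *
go([433.9,255.6,130],13);go([433.9,255.6,130],40)"
```

```text
go [433.9, 255.6, 130] shift [ 0.448 -0.564  0.015] turn [0.002 0.    0.   ] | yaw cur 13.0 dist 216.0 turn deg 0.2 t 12.35
go [433.9, 255.6, 130] shift [ 0.448 -0.564  0.015] turn [ 0.002  0.001 -0.3  ] | yaw cur 13.0 dist 216.0 turn deg 27.0 t 12.35
```

Emit:
{"op": "move_arm", "data": {"rows": [[[0.05,-0.06,0,0,0,0,-1],[0.13,-0.16,0,0,0,0,-1],[0.22,-0.28,0.01,0,0,0,-1],[0.31,-0.39,0.015,0,0,0,-1],[0.39,-0.49,0.06,0,0,0,-1],[0.44,-0.55,0.13,0,0,0,-1],[0.448,-0.564,0.2,0,0,0,-1],[0.448,-0.564,0.23,0,0,0,-1]]]}}

```text
t: 13.15
eef_pos: [430.8, 255.5, 62.3]
tool_rot: [-1.953, -2.459, 0.005]
force: [0.4, -0.3, -0.0]
opening: 43.3
grip_force: 30.0
```

Run:
```python
from h import *
s,im=snap("wrist","w7")
f=cv2.resize(cv2.imread("pics/w7.png"),None,fx=4,fy=4,interpolation=cv2.INTER_CUBIC).astype(float)
m=((f[...,2]/(f[...,0]+1)>1.5)&(f[...,2]>40)).astype(np.uint8)
c=w2p("wrist",[433.9,255.6,10],s)[0]; print(c)
x,y=(c*4).astype(int); k=np.zeros_like(m); sl=np.s_[max(y-300,0):y+130,x-280:x+280]; k[sl]=m[sl]
cs,_=cv2.findContours(k,cv2.RETR_EXTERNAL,cv2.CHAIN_APPROX_NONE); cc=max(cs,key=cv2.contourArea)
w=p2w("wrist",(cc[:,0]+.5)/4-.5,10,s)
from scipy.optimize import least_squares
r=least_squares(lambda p:np.hypot(*(w-p).T)-35,[434,255.6],loss="soft_l1",f_scale=1.0); print(r.x,np.abs(r.fun).mean(),len(w))
d=np.hypot(*(w-r.x).T); print(np.percentile(d,[5,50,95]), (np.abs(d-35)<2).mean())
go([433.9,255.6,16.9],13)
```

```text
[290.162 231.542]
[431.976 256.458] 6.319017703164217 1180
[ 9.708 33.977 35.543] 0.6093220338983051
go [433.9, 255.6, 16.9] shift [-0.     0.009  0.149] turn [-0.002  0.001  0.001] | yaw cur 13.1 dist 44.9 turn deg 0.2 t 13.2
```

Emit:
{"op": "move_arm", "data": {"rows": [[[0,0.006,0.05,0,0,0,-1],[0,0.006,0.1,0,0,0,-1],[0,0.006,0.13,0,0,0,-1],[0,0.006,0.14,0,0,0,-1],[0,0.006,0.145,0,0,0,-1],[0,0.006,0.147,0,0,0,-1]]]}}

```text
t: 13.8
eef_pos: [435.1, 255.9, 20.1]
tool_rot: [1.955, 2.458, 0.001]
force: [0.7, -0.0, -0.6]
opening: 43.2
grip_force: 30.0
```

Emit:
{"op": "move_arm", "data": {"rows": [[[0,0,0.001,0,0,0,-1],[0,0,0.002,0,0,0,-1],[0,0,0.003,0,0,0,-1]]]}}

```text
t: 14.1
eef_pos: [434.8, 256.0, 19.1]
tool_rot: [1.955, 2.459, 0.001]
force: [-0.3, -0.4, -0.5]
opening: 43.5
grip_force: 30.0
```

Emit:
{"op": "move_arm", "data": {"rows": [[[-0.003,0,0.002,0,0,0,-1],[-0.003,0,0.003,0,0,0,-1],[-0.003,0,0.005,0,0,0,-1],[-0.003,0,0.006,0,0,0,-1]]]}}

```text
t: 14.5
eef_pos: [434.8, 255.0, 16.9]
tool_rot: [1.956, 2.459, -0.0]
force: [-0.1, -0.7, -0.9]
opening: 44.0
grip_force: 30.0
```

Emit:
{"op": "move_arm", "data": {"rows": [[[0,0,0.001,0,0,0,-1],[0,0,0.002,0,0,0,-1],[0,0,0.002,0,0,0,-1]]]}}

```text
t: 14.8
eef_pos: [434.8, 255.0, 16.9]
tool_rot: [1.955, 2.459, 0.0]
force: [-1.6, -1.2, 5.5]
opening: 43.3
grip_force: 30.0
```

Contact. Release and lift.

Emit:
{"op": "move_arm", "data": {"rows": [[[0,0,0,0,0,0,0.5],[0,0,0,0,0,0,0.5],[0,0,0,0,0,0,0.5],[0,0,0,0,0,0,0.7],[0,0,-0.05,0,0,0,1],[0,0,-0.15,0,0,0,1],[0,0,-0.3,0,0,0,1],[0,0,-0.45,0,0,0,1]]]}}

```text
t: 15.6
eef_pos: [434.3, 254.7, 152.4]
tool_rot: [-1.955, -2.458, 0.002]
force: [0.2, 0.5, -0.1]
opening: 91.7
grip_force: 0.0
```

Run:
```python
from h import *
s,im=snap("wrist","w8"); print(s["opening"],s["joint_pos"])
go([627,162,165],13)
```

```text
91.67853026352047 [ 0.378  0.379  1.692 -0.     1.073  0.151]
go [627, 162, 165] shift [-0.449  0.543 -0.011] turn [ 0.007 -0.001  0.   ] | yaw cur 13.0 dist 211.4 turn deg 0.6 t 15.65
```

View pics/w8.png

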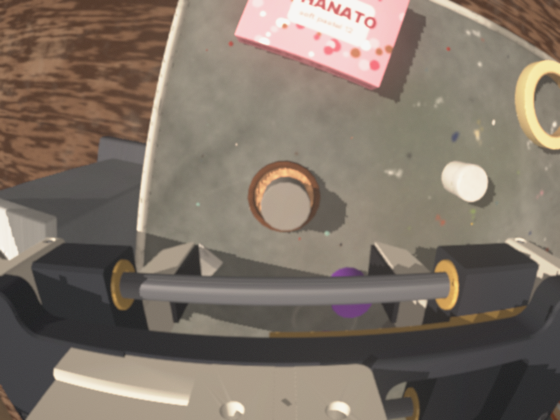

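The cylinder is seated in the round tray at (285,200). Next, the hexagon.

Emit:
{"op": "move_arm", "data": {"rows": [[[-0.1,0.12,-0.02,0,0,0,1],[-0.2,0.24,-0.04,0,0,0,1],[-0.3,0.36,-0.04,0,0,0,1],[-0.4,0.48,-0.04,0,0,0,1],[-0.449,0.543,-0.04,0,0,0,1],[-0.449,0.543,-0.04,0,0,0,1]]]}}

```text
t: 16.25
eef_pos: [626.3, 158.2, 162.1]
tool_rot: [1.959, 2.455, -0.0]
force: [-0.6, -0.1, -0.2]
opening: 91.9
grip_force: 0.0
```

Run:
```python
from h import *
s,im=snap("wrist","w9")
print(s["eef_pos"])
g=cv2.imread("pics/w9.png")[140:280,200:375]
g=cv2.resize(g,(750,600),interpolation=cv2.INTER_CUBIC)
g=cv2.createCLAHE(4,(3,3)).apply(cv2.cvtColor(g,cv2.COLOR_BGR2GRAY))
cv2.imwrite("pics/w9c.png",g)
```

```text
[626.255 158.156 162.125]
```

View pics/w9c.png

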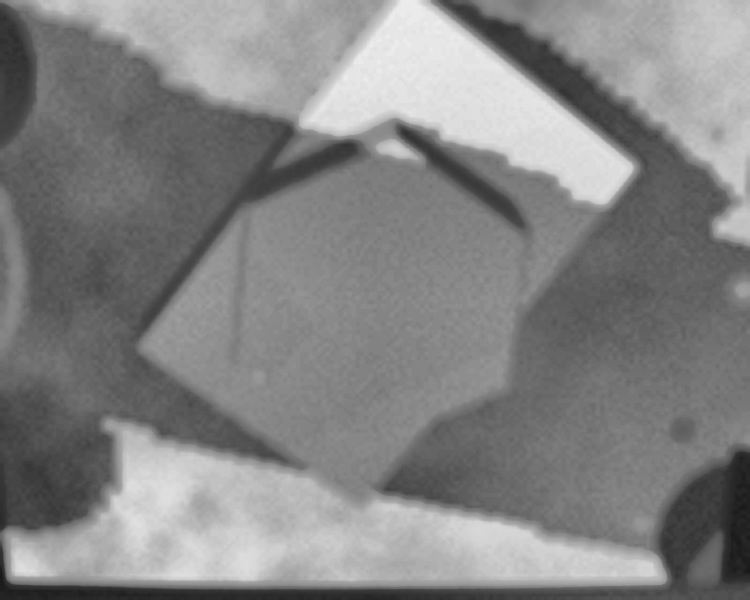

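The hexagon's top face has corners near crop (247,204), (397,143), (527,230), (508,388) and (236,360). I'll fit the model to points on those edges.

Run:
```python
from h import *
from scipy.optimize import least_squares
s=readout.sense(); S=750/175
P=[[(246,215),(241,290),(236,355)],[(275,192),(315,175),(355,158)],[(420,158),(470,193),(515,224)],[(525,245),(517,320),(509,385)],[(475,405),(445,416)]]
sets=[p2w("wrist",np.array(p)/S+[200,140],64,s) for p in P]
C0=np.array([627,162.])
def res(p):
    r=[]
    for w in sets:
        d=w-p[:2]; a0=np.arctan2(*(w.mean(0)-C0)[::-1])
        k=np.round((a0-p[2])/(np.pi/3)); a=p[2]+k*np.pi/3
        r+=list(d@[np.cos(a),np.sin(a)]-p[3])
    return np.array(r)
for st in (0.,.25,.5,.8): 
    q=least_squares(res,[*C0,st,27],loss="soft_l1"); print(q.x[:2],np.degrees(q.x[2])%60,q.x[3],q.cost)
print(q.fun if hasattr(q,'fun') else '')
for e in sets: v=e[-1]-e[0]; print(np.degrees(np.arctan2(v[1],v[0])))
```

```text
[626.449 162.215] 7.538315986439964 26.653422916294467 0.3413716343211217
[626.449 162.215] 7.538316017383494 26.653422916587445 0.3413716343211215
[626.449 162.215] 7.53831598423951 26.653422916321162 0.3413716343211217
[626.449 162.215] 7.53831598024945 26.653422916244125 0.3413716343211204
[-0.137 -0.246 -0.177  0.438  0.219  0.019 -0.155 -0.092  0.075 -0.338
 -0.07   0.01   0.439  0.062]
-82.37819485885096
36.05936622130403
-21.860955738231656
-81.74820643004398
-145.92352484854442
```

```bash
python3 -c "
from h import *
go([626.4,162.2,40],7.5)"
```

```text
go [626.4, 162.2, 40] shift [0.007 0.009 0.407] turn [-0.001 -0.     0.06 ] | yaw cur 12.9 dist 122.2 turn deg 5.4 t 16.3
```

Emit:
{"op": "move_arm", "data": {"rows": [[[0.004,0.004,0.1,0,0,0.03,1],[0.007,0.009,0.2,0,0,0.06,1],[0.007,0.009,0.3,0,0,0.06,1],[0.007,0.009,0.36,0,0,0.06,1],[0.007,0.009,0.395,0,0,0.06,1],[0.007,0.009,0.405,0,0,0.06,1],[0.007,0.009,0.407,0,0,0.06,1]]]}}

```text
t: 17.0
eef_pos: [625.9, 163.5, 41.8]
tool_rot: [2.068, 2.364, 0.001]
force: [0.9, 0.0, -0.1]
opening: 92.0
grip_force: 0.0
```

Emit:
{"op": "move_arm", "data": {"rows": [[[0,0,0,0,0,0,1],[0,0,0,0,0,0,-1],[0,0,0,0,0,0,-1],[0,0,0,0,0,0,-1],[0,0,0,0,0,0,-1],[0,0,0,0,0,0,-1],[0,0,0,0,0,0,-1],[0,0,0,0,0,0,-1]]]}}

```text
t: 17.8
eef_pos: [626.2, 163.1, 41.4]
tool_rot: [2.069, 2.364, 0.0]
force: [0.9, -0.1, 0.5]
opening: 53.8
grip_force: 30.0
```

Emit:
{"op": "move_arm", "data": {"rows": [[[0,0,-0.01,0,0,0,-1],[0,0,-0.04,0,0,0,-1],[0,0,-0.1,0,0,0,-1],[0,0,-0.17,0,0,0,-1],[0,0,-0.23,0,0,0,-1],[0,0,-0.25,0,0,0,-1]]]}}

```text
t: 18.4
eef_pos: [627.1, 163.3, 119.1]
tool_rot: [2.067, 2.362, 0.005]
force: [0.2, -0.1, -0.8]
opening: 53.6
grip_force: 30.0
```

Run:
```python
from h import *
s,_=snap("wrist","w10"); print(s["opening"])
go([429,-6.5,110],2.4)
```

```text
53.571408289235116
go [429, -6.5, 110] shift [-0.473 -0.73   0.027] turn [ 0.003 -0.     0.058] | yaw cur 7.6 dist 261.0 turn deg 5.2 t 18.45
```

Emit:
{"op": "move_arm", "data": {"rows": [[[-0.04,-0.06,0,0,0,0.01,-1],[-0.11,-0.17,0,0,0,0.02,-1],[-0.19,-0.29,0,0,0,0.03,-1],[-0.27,-0.41,0,0,0,0.04,-1],[-0.35,-0.54,0,0,0,0.058,-1],[-0.42,-0.65,0.03,0,0,0.058,-1],[-0.465,-0.715,0.1,0,0,0.058,-1],[-0.473,-0.73,0.18,0,0,0.058,-1]]]}}

```text
t: 19.25
eef_pos: [425.7, -7.8, 62.0]
tool_rot: [2.177, 2.265, -0.001]
force: [0.5, 0.5, -0.5]
opening: 53.4
grip_force: 30.0
```

Emit:
{"op": "move_arm", "data": {"rows": [[[0,0,0.005,0,0,0,-1],[0,0,0.01,0,0,0,-1]]]}}

```text
t: 19.45
eef_pos: [427.8, -6.5, 59.2]
tool_rot: [-2.174, -2.267, 0.001]
force: [-0.4, 0.1, -1.0]
opening: 53.3
grip_force: 30.0
```

Run:
```python
from h import *
s,im=snap("wrist","w11")
go([429,-6.5,16.4],2.4)
a=np.radians(2.4+60*np.arange(6)+30); r=39/np.cos(np.pi/6)
v=np.c_[429.1+r*np.cos(a),-7.2+r*np.sin(a),np.full(6,10)]
p=w2p("wrist",v,s)
b=cv2.resize(cv2.imread("pics/w11.png")[120:330,144:424],(800,600),interpolation=cv2.INTER_CUBIC)
q=((p-[144,120])*(800/280)).astype(int); print(q.tolist())
cv2.polylines(b,[q.reshape(-1,1,2)],True,(0,255,0),1)
cv2.imwrite("pics/c11.png",b)
```

```text
go [429, -6.5, 16.4] shift [-0.     0.002  0.144] turn [0. 0. 0.] | yaw cur 2.4 dist 43.1 turn deg 0.0 t 19.5
[[578, 230], [410, 132], [240, 230], [250, 409], [409, 490], [568, 408]]
```

View pics/c11.png

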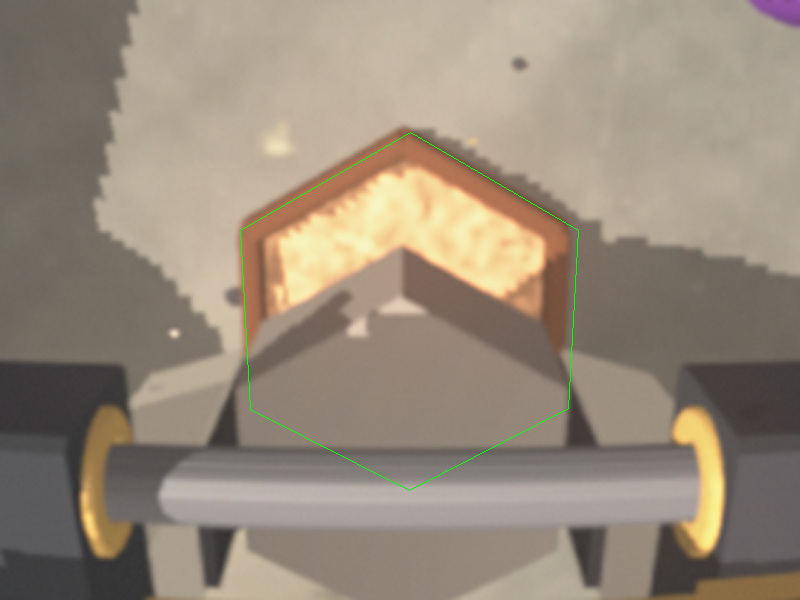

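The drawn tray outline matches the picture to about 1 mm, and the hexagonal prism sits centred and aligned over it.

Emit:
{"op": "move_arm", "data": {"rows": [[[0.002,0,0.04,0,0,0,-1],[0.002,0,0.08,0,0,0,-1],[0.002,0,0.11,0,0,0,-1],[0.002,0,0.128,0,0,0,-1],[0.002,0,0.134,0,0,0,-1],[0.002,0,0.137,0,0,0,-1],[0.002,0,0.137,0,0,0,-1]]]}}

```text
t: 20.2
eef_pos: [428.0, -6.0, 18.4]
tool_rot: [2.174, 2.267, 0.0]
force: [0.2, 0.1, -0.9]
opening: 54.0
grip_force: 30.0
```

Emit:
{"op": "move_arm", "data": {"rows": [[[0,0,0.001,0,0,0,-1],[0,0,0.002,0,0,0,-1],[0,0,0.003,0,0,0,-1],[0,0,0.003,0,0,0,-1]]]}}

```text
t: 20.6
eef_pos: [427.7, -6.0, 17.4]
tool_rot: [2.175, 2.267, 0.0]
force: [-0.3, -0.2, -0.9]
opening: 53.8
grip_force: 30.0
```

Emit:
{"op": "move_arm", "data": {"rows": [[[0,0,0.001,0,0,0,-1],[0,0,0.002,0,0,0,-1],[0,0,0.003,0,0,0,-1],[0,0,0.004,0,0,0,-1]]]}}

```text
t: 21.0
eef_pos: [427.7, -6.0, 16.3]
tool_rot: [2.174, 2.267, -0.0]
force: [-1.9, 0.6, 7.7]
opening: 53.5
grip_force: 30.0
```

Contact. Release and lift.

Emit:
{"op": "move_arm", "data": {"rows": [[[0,0,0,0,0,0,0.5],[0,0,0,0,0,0,0.5],[0,0,0,0,0,0,0.6],[0,0,0,0,0,0,0.8],[0,0,-0.05,0,0,0,1],[0,0,-0.15,0,0,0,1],[0,0,-0.3,0,0,0,1],[0,0,-0.42,0,0,0,1]]]}}

```text
t: 21.8
eef_pos: [427.7, -6.0, 143.9]
tool_rot: [2.174, 2.267, 0.0]
force: [1.4, 0.0, 0.4]
opening: 91.7
grip_force: 0.0
```

Run:
```python
from h import *
s,im=snap("wrist","w12"); print(s["opening"],s["joint_pos"])
go([629,157,150],-24.5)
```

```text
91.7392503954468 [-0.193  0.262  1.899 -0.     0.98  -0.235]
go [629, 157, 150] shift [0.517 0.683 0.001] turn [0.006 0.    0.299] | yaw cur 2.4 dist 257.0 turn deg 26.9 t 21.85
```

View pics/w12.png

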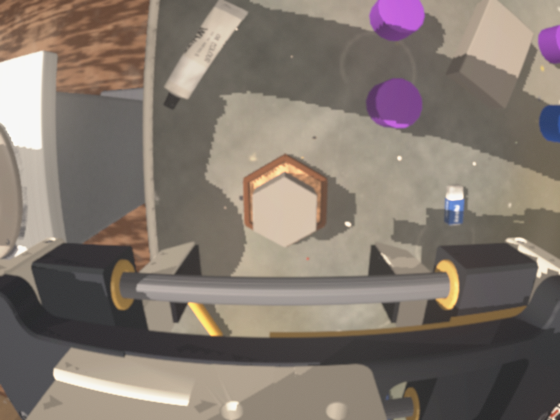

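The hexagonal prism is seated in its tray at (286,207). Last is the block.

Emit:
{"op": "move_arm", "data": {"rows": [[[0.1,0.13,0,0,0,0.05,1],[0.2,0.26,0,0,0,0.1,1],[0.3,0.39,0,0,0,0.15,1],[0.4,0.53,0,0,0,0.2,1],[0.5,0.66,0,0,0,0.25,1],[0.517,0.683,0,0,0,0.299,1],[0.517,0.683,0,0,0,0.299,1]]]}}

```text
t: 22.55
eef_pos: [626.4, 158.8, 140.5]
tool_rot: [-2.641, -1.7, 0.002]
force: [0.0, 0.1, -0.2]
opening: 91.7
grip_force: 0.0
```

Run:
```python
from h import *
s,im=snap("wrist","w13")
a=np.radians(-24.5); X=np.array([np.cos(a),np.sin(a)]);Y=np.array([-X[1],X[0]])
v=np.array([[629,157]+i*32*X+j*50*Y for i,j in((1,1),(-1,1),(-1,-1),(1,-1))])
p=w2p("wrist",np.c_[v,np.full(4,30)],s)
b=cv2.resize(cv2.imread("pics/w13.png")[110:320,144:424],(800,600),interpolation=cv2.INTER_CUBIC)
q=((p-[144,110])*(800/280)).astype(int); print(q.tolist(),s["eef_pos"])
cv2.polylines(b,[q.reshape(-1,1,2)],True,(0,255,0),1)
cv2.imwrite("pics/c13.png",b)
go([629,157,9],-24.5)
```

```text
[[525, 115], [303, 114], [312, 435], [514, 434]] [626.424 158.843 140.522]
go [629, 157, 9] shift [0.003 0.012 0.44 ] turn [-0.001  0.001  0.001] | yaw cur -24.4 dist 131.9 turn deg 0.2 t 22.6
```

View pics/c13.png

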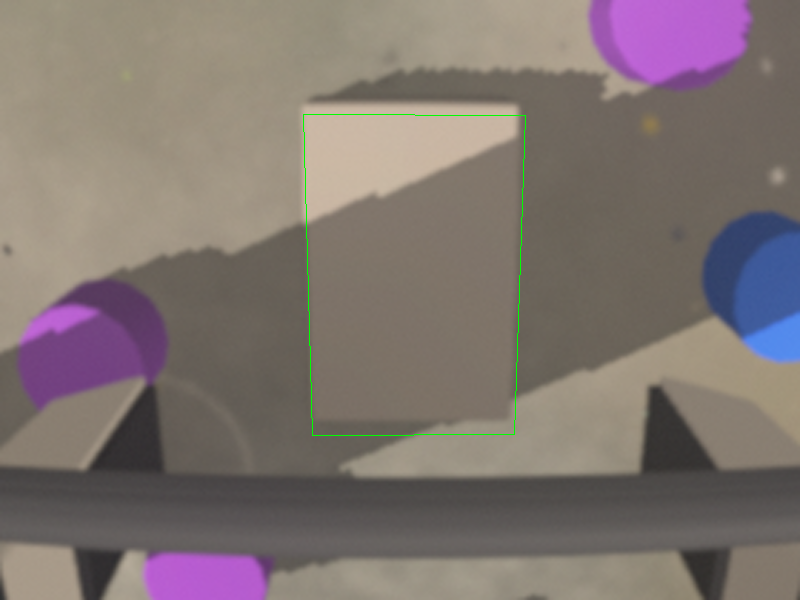

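The block's top face lies about 4 mm further along the tool x axis than my outline, so I'll correct for that. The fingers clear the look-alikes.

Emit:
{"op": "move_arm", "data": {"rows": [[[0.008,0.005,0.08,0,0,0,1],[0.015,0.01,0.18,0,0,0,1],[0.015,0.01,0.28,0,0,0,1],[0.015,0.01,0.36,0,0,0,1],[0.015,0.01,0.4,0,0,0,1],[0.015,0.01,0.425,0,0,0,1],[0.015,0.01,0.433,0,0,0,1],[0.015,0.01,0.433,0,0,0,1]]]}}

```text
t: 23.4
eef_pos: [631.0, 160.2, 13.1]
tool_rot: [2.642, 1.699, 0.002]
force: [0.2, 0.2, -0.1]
opening: 92.0
grip_force: 0.0
```

Emit:
{"op": "move_arm", "data": {"rows": [[[0,0,0,0,0,0,0.6],[0,0,0,0,0,0,-1],[0,0,0,0,0,0,-1],[0,0,0,0,0,0,-1],[0,0,0,0,0,0,-1],[0,0,0,0,0,0,-1],[0,0,0,0,0,0,-1]]]}}

```text
t: 24.1
eef_pos: [630.6, 160.5, 12.5]
tool_rot: [2.642, 1.699, 0.0]
force: [-1.2, 0.1, 4.3]
opening: 63.7
grip_force: 30.0
```

Emit:
{"op": "move_arm", "data": {"rows": [[[0,0,-0.005,0,0,0,-1],[0,0,-0.02,0,0,0,-1],[0,0,-0.05,0,0,0,-1],[0,0,-0.1,0,0,0,-1],[0,0,-0.16,0,0,0,-1],[0,0,-0.22,0,0,0,-1],[0,0,-0.25,0,0,0,-1]]]}}

```text
t: 24.8
eef_pos: [631.7, 160.5, 90.3]
tool_rot: [2.641, 1.698, 0.006]
force: [0.3, 0.8, -3.1]
opening: 63.7
grip_force: 30.0
```

Run:
```python
from h import *
s,_=snap("wrist","w14"); print(s["opening"],s["grip_force"],s["moment"])
go([638.5,-162.6,90],-9.8)
```

```text
63.6956395164889 29.99945729970932 [-0.078 -0.131 -0.006]
go [638.5, -162.6, 90] shift [-0.971  0.466  0.003] turn [ 0.003 -0.001 -0.164] | yaw cur -24.5 dist 323.3 turn deg 14.7 t 24.85
```

Emit:
{"op": "move_arm", "data": {"rows": [[[-0.04,0.02,0,0,0,-0.01,-1],[-0.12,0.058,0,0,0,-0.03,-1],[-0.23,0.11,0,0,0,-0.05,-1],[-0.35,0.168,0,0,0,-0.07,-1],[-0.47,0.226,0,0,0,-0.09,-1],[-0.59,0.284,0,0,0,-0.11,-1],[-0.71,0.342,0,0,0,-0.13,-1],[-0.81,0.39,0,0,0,-0.15,-1]]]}}

```text
t: 25.65
eef_pos: [635.8, -111.5, 87.0]
tool_rot: [-2.424, -1.998, 0.001]
force: [0.8, 1.0, -2.7]
opening: 63.9
grip_force: 30.0
```

```bash
python3 -c "
from h import *
go([638.5,-162.6,58],-9.8)"
```

```text
go [638.5, -162.6, 58] shift [-0.165  0.042  0.097] turn [-0.     0.    -0.013] | yaw cur -11.0 dist 58.8 turn deg 1.2 t 25.65
```

Emit:
{"op": "move_arm", "data": {"rows": [[[-0.06,0.015,0,0,0,-0.013,-1],[-0.12,0.03,0.01,0,0,-0.013,-1],[-0.155,0.04,0.04,0,0,-0.013,-1],[-0.165,0.042,0.08,0,0,-0.013,-1],[-0.165,0.042,0.1,0,0,-0.013,-1],[-0.165,0.042,0.1,0,0,-0.013,-1]]]}}

```text
t: 26.25
eef_pos: [638.0, -158.8, 55.2]
tool_rot: [-2.401, -2.021, 0.003]
force: [-0.1, 0.5, -3.0]
opening: 63.9
grip_force: 30.0
```

Run:
```python
from h import *
s,im=snap("wrist","w15")
a=np.radians(-9.8); X=np.array([np.cos(a),np.sin(a)]);Y=np.array([-X[1],X[0]])
b=cv2.resize(cv2.imread("pics/w15.png")[90:300,144:424],(800,600),interpolation=cv2.INTER_CUBIC)
def dr(c,hx,hy,z,col):
    v=np.array([c+i*hx*X+j*hy*Y for i,j in((1,1),(-1,1),(-1,-1),(1,-1))])
    q=((w2p("wrist",np.c_[v,np.full(4,z)],s)-[144,90])*(800/280)).astype(int); print(q.tolist())
    cv2.polylines(b,[q.reshape(-1,1,2)],True,col,1)
dr(np.array([638.5,-162.6]),44,62,10,(0,255,0))
dr(s["eef_pos"][:2],32,50,s["eef_pos"][2]-12.5+30,(255,0,0))
cv2.imwrite("pics/c15.png",b); print(s["eef_pos"])
go([638.5,-162.6,17.5],-9.8)
```

```text
[[610, 158], [210, 158], [240, 646], [577, 645]]
[[613, 238], [198, 238], [240, 756], [569, 756]]
[ 637.997 -158.793   55.156]
go [638.5, -162.6, 17.5] shift [-0.012  0.002  0.129] turn [-0.001 -0.     0.   ] | yaw cur -9.8 dist 38.8 turn deg 0.1 t 26.3
```

View pics/c15.png

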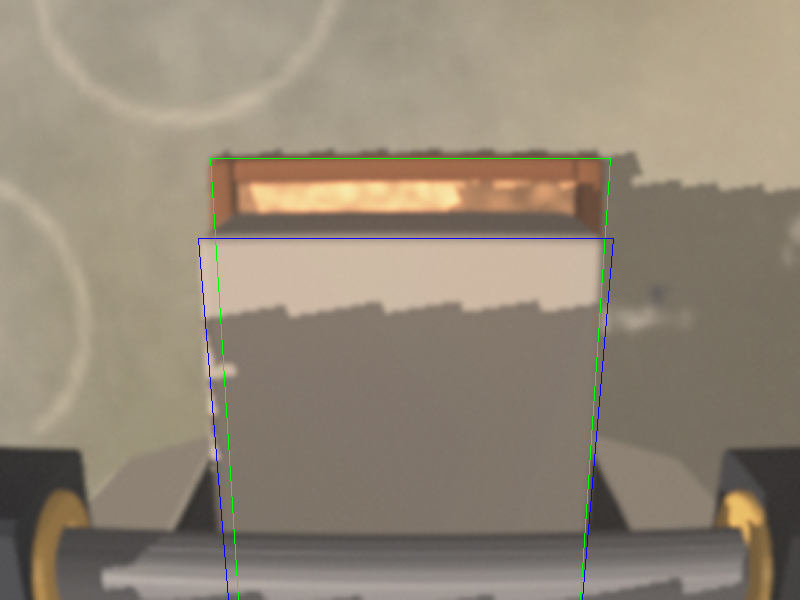

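The tray (green) and block (blue) outlines match the picture to about 1 mm. I'll shift back about 3.7 mm along tool x and lower.

Emit:
{"op": "move_arm", "data": {"rows": [[[-0.006,0,0.02,0,0,0,-1],[-0.012,0,0.05,0,0,0,-1],[-0.012,0,0.08,0,0,0,-1],[-0.012,0,0.1,0,0,0,-1],[-0.012,0,0.113,0,0,0,-1],[-0.012,0,0.118,0,0,0,-1],[-0.012,0,0.12,0,0,0,-1],[-0.012,0,0.12,0,0,0,-1]]]}}

```text
t: 27.1
eef_pos: [638.6, -163.9, 21.4]
tool_rot: [2.404, 2.022, 0.0]
force: [0.6, 0.7, -2.3]
opening: 63.6
grip_force: 30.0
```

Emit:
{"op": "move_arm", "data": {"rows": [[[0,0,0.001,0,0,0,-1],[0,0,0.002,0,0,0,-1],[0,0,0.003,0,0,0,-1],[0,0,0.003,0,0,0,-1]]]}}

```text
t: 27.5
eef_pos: [638.4, -163.8, 20.4]
tool_rot: [2.404, 2.022, -0.0]
force: [0.5, 0.4, -3.1]
opening: 63.7
grip_force: 30.0
```

Emit:
{"op": "move_arm", "data": {"rows": [[[0,0,0.002,0,0,0,-1],[0,0,0.004,0,0,0,-1],[0,0,0.006,0,0,0,-1],[0,0,0.008,0,0,0,-1],[0,0,0.008,0,0,0,-1]]]}}

```text
t: 28.0
eef_pos: [638.3, -163.8, 17.8]
tool_rot: [-2.404, -2.022, 0.0]
force: [-0.0, -0.4, -2.6]
opening: 63.5
grip_force: 30.0
```

Emit:
{"op": "move_arm", "data": {"rows": [[[0,0,0.001,0,0,0,-1],[0,0,0.002,0,0,0,-1]]]}}

```text
t: 28.2
eef_pos: [638.5, -163.8, 17.5]
tool_rot: [2.404, 2.022, -0.0]
force: [0.1, 0.3, 0.4]
opening: 64.0
grip_force: 30.0
```

Emit:
{"op": "move_arm", "data": {"rows": [[[0,0,0.001,0,0,0,-1],[0,0,0.001,0,0,0,-1]]]}}

```text
t: 28.4
eef_pos: [638.4, -163.8, 17.5]
tool_rot: [2.404, 2.022, 0.0]
force: [-2.5, 0.6, 3.1]
opening: 64.0
grip_force: 30.0
```

Emit:
{"op": "move_arm", "data": {"rows": [[[0,0,0,0,0,0,0.6],[0,0,0,0,0,0,0.7],[0,0,0,0,0,0,1],[0,0,0,0,0,0,1],[0,0,-0.05,0,0,0,1],[0,0,-0.15,0,0,0,1],[0,0,-0.3,0,0,0,1],[0,0,-0.45,0,0,0,1]]]}}

```text
t: 29.2
eef_pos: [638.2, -163.7, 154.3]
tool_rot: [-2.404, -2.022, 0.0]
force: [0.4, 0.2, 0.1]
opening: 91.7
grip_force: 0.0
```

Run:
```python
from h import *
s,_=snap("wrist","w16"); snap("top","t16"); print(s["opening"],s["force"])
a=cv2.resize(cv2.imread("pics/w16.png"),(400,300)); b=cv2.resize(cv2.imread("pics/t16.png")[130:300,130:400],(400,300),interpolation=cv2.INTER_CUBIC)
cv2.imwrite("pics/c16.png",np.hstack([a,b]))
```

```text
91.7484310435139 [0.425 0.195 0.095]
```

View pics/c16.png

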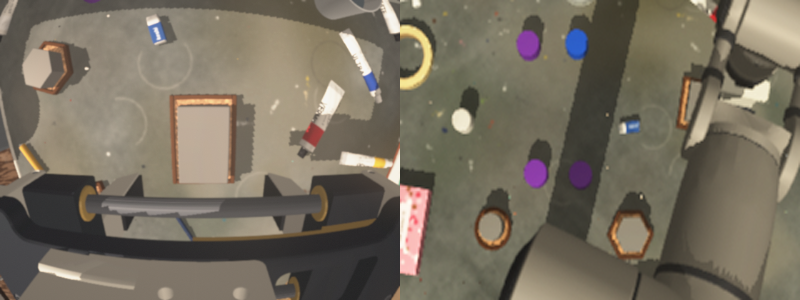

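The left view shows the block inside its tray. The right view shows the cylinder and hexagonal prism in theirs, with the pot, eraser and look-alikes where they were. The block touched at TCP 17.5 mm, which is its grasp height plus the 5 mm floor, so it is flat.

```bash
python3 -c "
from rig import job
print(job.close_job())"
```

```text
the job is handed in; nothing more can be done
None
```

All four solids were taken off the stack from the top down and set gently in their matching trays, with the eraser, paint pot and look-alikes left where they were, and the job was handed in at about 29 s.

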